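Dock a backup drive and lock it in

ROBOT

A 6-joint arm with a two-finger parallel gripper is mounted at the origin on the work surface. World frame = base frame: x ahead of the robot, y to its left, z up, the work surface at z = 0. Lengths are in m, angles in rad, forces in N, time in s.
With the tool pointing down it reaches from about 0.35 to 0.975 m from the base axis. Payload 4.9 kg.
Tool frame: the origin (TCP) lies at the centre of the arm's flange, where the gripper is bolted on; the fingertips stand 173 mm ahead of it and the grasp point (between the pads) lies 155 mm ahead of it (ctrl.finger_overhang is the distance from the TCP to the fingertips, in m); z points along the fingers, y is the direction in which the jaws open and shut (so a half turn about z gives the same grasp; the last joint's range is limited). The gripper opens to 85 mm and grips with 20 to 120 N. Pads are 22 mm wide; open, the fingers measure 114 mm over their backs; the gripper's body (76 mm by 85 mm) begins 54 mm behind the grasp point. The pads swing forward as they close: fully open they stand 13 mm farther back than shut.
Start: joints at [-1.238, 0.053, 1.613, -0, 1.476, -0.119], TCP at [0.273, -0.562, 0.405] pointing down, gripper open.
Joint ranges: [-3.01, 3.01], [-1.01, 2.22], [0.06, 2.58], [-1.02, 4.17], [0.09, 2.62], [-3.14, 3.14]. Speed limits (rad/s): [2.57, 2.57, 3.14, 3.14, 3.14, 3.14].

INTERFACE

Orientations are given as a rotation vector (axis times angle).
In Python, from station import ctrl, eyes, spotter gives the robot as it stands.
- The arm moves only by the shell command python3 -m crank 'ROWS' [FORCE]. ROWS is JSON, a list of rows, each a list of 7 numbers: the turn, a rotation vector about the tool's x, y, z in rad, then the shift along the tool's x, y, z in mm, then the closure, from -1 (fully open) to 1 (shut). A call has 1 to 8 rows; each row shifts and turns the pose as measured when the row begins, along the tool's axes as they then stand; what a row does not reach is not made up. A row lasts 1/12 s, in which the tool goes at most 41.7 mm and 7.16 degrees, less where a joint would pass 70% of its speed; a pose out of reach is approached as far as the arm can. A call is refused whole if a number of a shift passes 41.7 or a number of a turn 0.125, either way. A call with a gripper value outside its range is refused whole. The fingers move at their own pace and stop on an object; FORCE is the grip in N (left out, the last holds). Time passes only in rows, so rows that do not move let the fingers close. It gives the time, the measured TCP pose, the force and the opening at its end, in the units of the state.
- ctrl.get_obs(): the state, without advancing time (a new reading comes with each control period).
- eyes.get_image(name): name is "scene" or "top"; returns a dict with "image" (480x640x3 uint8, red, green, blue), "vertical_fov" (degrees; the focal length in pixels is half the picture's height over the tangent of half this angle, whatever the lens; pixels are square), "cx", "cy" (the principal point, pixels), "dist" ([k1, k2, p1, p2, k3] as OpenCV has them; the pictures are not rectified), "rvec" (rotation vector, rad) and "tvec" (3), from world to camera coordinates, as OpenCV has them. Camera axes: x right, y down, z forward; pixel columns grow to the right and rows downward; lengths in m; the calibration is good to about 2 mm. A picture is of the moment at which its call begins. There is no depth.
- ctrl.finish_job(): hands the job in, once; it reports no verdict.
Trained networks look in a picture, given as the dict that the camera call returned (one of the last four; its "shot" number tells which), for a name from the list of things; names that differ only in an ending like _2 or _b are one class to them, and where a whole thing is asked for, a point or a joint stands for the part that bears it (a point fixed in the world has none). Each returns a list of dicts, best first, with "confidence" (0 to 1); they miss things now and then, are a little off and sometimes report something else, mostly with a low value. They report only what shows in the picture. A call takes as long as a camera call. They do not tell look-alikes from the thing itself.
- spotter.look_for(query, picture): "centre" ([x, y, z] in m, in world coordinates, good to about 4 mm: the middle of the surface that is visible of it).
- spotter.outline_of(query, picture): "region" (480x640 bool, what is visible of it).
- spotter.mark_of(query, picture): "centre" ([x, y, z] in m, in world coordinates, good to about 4 mm: a listed point, or the origin of a listed thing).
The state is a dict: "t": time; "q": joint angles; "dq": joint speeds; "effort": joint torques, N m; "tool_pos": TCP position; "tool_rot": TCP orientation; "contact_force": force on the tool from outside, world axes, zero at the start; "wrist_torque": the same for the moment, N m; "opening": finger opening in m.
Only numpy, scipy, OpenCV 4.12 (cv2) and the standard library are available. Lean on these libraries where they do the work, as an engineer would, in place of code of your own. Each camera call takes 0.05 s, during which the arm holds its last target.

TASK

On this desk, dock the drive with the stepped top (two low shoulders beside a central grip tab) and lock it in: slide the dock's lock fully open to its stop, take that drive from the wooden stand, lower it through the slot until it rests on the bottom, then slide the lock fully shut to its other stop so that its tongue holds the drive's shoulder. Lower the drive in under control rather than letting it drop, and leave the other two drives in the stand and the microphone and mug where they are.

Things in the scene. Friction and masses are not known exactly. Their poses are not given: they have to be found in the camera images.
- dock: Fixed grey plastic block 215 mm long (x), 90 wide (y), 72 high, origin at the centre of its underside. Slot centre at x = -38 mm. x points to the lock side and is within 0.4 rad of world +y; the dock stands on the robot's left or right. Two guide rails (6 wide, 6 high) lie on its top at y = +-21.5 mm from x = 24 to 106 mm, either side of the sliding lock plate.
- slot_mouth (a point): Centre of the slot, in the plane of the dock's top face, 72 mm above the desk; axes as the dock's (x along the slot to the lock, z up). The slot is 114 mm long (x), 19 mm wide (y), 63 mm deep, closed at the bottom, its rim bevelled by 4 mm.
- lock_grip (a point): Centre of the top face of the lock's upright black grip, 42.5 mm above the dock's top face; axes as the dock's. The grip is 14 mm along the slide (x), 22 mm across (y), 36 mm high, on a sliding plate 6 mm thick and 34 mm wide that reaches 53 mm from the grip's centre towards the slot (the tongue) and 10 mm the other way.
- lock (a joint): Lock slide, m along the dock's +x: 0 = fully shut (tongue bars the slot's last 24 mm; grip 86 mm from slot centre), 0.045 = fully open (slot clear; grip at 131 mm); hard stops. Starts at 0 to 0.02; about 3 N moves it; stays where left. Its tongue passes 3.5 mm above the shoulder of a drive on the slot's bottom, and strikes a drive that is not fully down.
- drive_center (a point): Centre, half-way up, of the drive to dock: black slab on edge, 100 mm high. Lower part 110 long (x), 16 thick (y), 60 high; above it a central tab 50 (x) by 16 (y), 40 high, leaving a 30 mm shoulder at each end. Fits either way round. z up. 0.13 to 0.25 kg. Starts upright in one of the stand's slots. On the dock slot's bottom its centre is 13 mm below slot_mouth, tab 37 mm proud of the dock.
- stand: Fixed light-wood block 140 (x) by 160 (y) by 50 mm high, origin at the centre of its underside; x within 0.4 rad of world x; on the side of the robot where the dock is not. Three slots along x at y = -52, 0, +52 mm, each 118 by 22 mm, 42 deep (bottom 8 mm above the desk), open at the top, a drive in each in any order.
- slab_tall_center (a point): Centre, half-way up, of another black drive in the stand, not to be moved: a plain rectangular slab without shoulders, 110 mm long, 16 mm thick, 100 mm high.
- slab_low_center (a point): Centre, half-way up, of another black drive in the stand, not to be moved: a plain rectangular slab, 85 mm long, 13 mm thick, 78 mm high.
- microphone: Loose desk microphone, not to be moved: round base 88 mm across and 14 mm high, post 12 mm thick, head 46 mm across from 170 to 272 mm above the desk. Origin at the centre of the underside. It stands between the dock and the stand.
- mug: Loose white mug, not to be moved: 76 mm across, 92 mm high, handle on its +y side, origin at the centre of the underside. It stands between the dock and the stand, nearer the robot than the microphone.
Not all that is in view belongs to the job. What is shaped like the dock but green or purple is not meant.

How it is judged:
On the way, in this order (a step that is already met when the one before it is completed fails the run):
1. the lock slide is fully open, within 3 mm of its stop (value of joint lock above 0.042 m), for 0.2 s.
2. the stepped drive rests on the bottom of the dock's slot, with the lock still open (z of drive_center in the frame of slot_mouth below -0.0105 m and x of drive_center in the frame of slot_mouth between -0.008 and 0.008 m and y of drive_center in the frame of slot_mouth between -0.005 and 0.005 m and angle between drive_center's own z axis and vertical below 0.08 rad and value of joint lock above 0.03 m), for 0.2 s.
At the end, for the whole second after the job is handed in: The stepped drive stands upright (within 0.08 rad) in the dock's slot, on its bottom (centre at least 10.5 mm below the plane of the slot's mouth, within 8 mm of the slot's centre along it and 5 mm across it), at rest, and the lock slide is within 3 mm of its fully shut stop (z of drive_center in the frame of slot_mouth below -0.0105 m and x of drive_center in the frame of slot_mouth between -0.008 and 0.008 m and y of drive_center in the frame of slot_mouth between -0.005 and 0.005 m and angle between drive_center's own z axis and vertical below 0.08 rad and value of joint lock below 0.003 m and linear speed of drive below 0.02 m/s); the robot touches nothing.
It fails at once if the stepped drive is dropped: it moves faster than 0.5 m/s while the fingers do not hold it (linear speed of drive above 0.5 m/s and contact force between the fingers and drive below 0.3 N).
It fails at once if another drive is moved by more than 20 mm (distance of any of slab_tall_center, slab_low_center from where it was at the start of the episode above 0.02 m).
It fails at once if the microphone or the mug is moved by more than 20 mm or tipped by more than 0.3 rad (distance of any of microphone, mug from where it was at the start of the episode above 0.02 m or angle between any of microphone, mug's own z axis and vertical above 0.3 rad).
It also fails if it takes over 72 s, if anything falls off the work surface, if the arm or the gripper's body presses on something with over 40 N, if the wrist force passes 120 N, or if a joint passes its speed limit or range.

## Working session

There is one attempt and no reset: what is moved stays moved. The work goes in short steps, Python scripts to look and compute and a shell command to move; the robot and the scene stay as the last step left them, time stands still between calls to the robot, and variables do not carry over. Pictures are saved under pics/ and viewed, and the job is handed in when it is done.

```bash
ls; mkdir -p pics; python3 - <<'E'
from station import ctrl, eyes, spotter
import cv2, numpy as np
o=ctrl.get_obs(); print(o)
for n in ("scene","top"):
    p=eyes.get_image(n); cv2.imwrite(f"pics/{n}0.png",p["image"][:,:,::-1])
    print(n,p["vertical_fov"],p["dist"],p["rvec"],p["tvec"])
    for q in ["dock","slot_mouth","lock_grip","drive_center","stand","slab_tall_center","slab_low_center","microphone","mug"]:
        r=spotter.mark_of(q,p); print(q,[(np.round(d["centre"],4).tolist(),round(d["confidence"],2)) for d in r])
E
```

```text
pics
{'t': 0.0, 'q': array([-1.23798856e+00,  5.33293621e-02,  1.61428416e+00,  1.22721918e-05,
        1.47596626e+00, -1.18975133e-01]), 'dq': array([ 0.00128488,  0.0012274 ,  0.00148076, -0.00018291, -0.00039265,
        0.00099491]), 'effort': array([ 4.65891062e-04, -3.93673682e+01, -3.70177889e+01, -7.39309166e-05,
        7.07517276e-03,  2.98202082e-06]), 'tool_pos': array([ 0.27278411, -0.56203222,  0.40348558]), 'tool_rot': array([-3.05985350e+00, -7.03194400e-01,  3.13814407e-04]), 'contact_force': array([-0.30573766, -0.11166127, -0.8916476 ]), 'wrist_torque': array([ 0.01307157,  0.00757728, -0.0080465 ]), 'opening': 0.08567139512349725}
scene 51.29291723348365 [-0.04006773  0.          0.          0.          0.        ] [ 1.01133162  2.60711399 -0.83218086] [ 0.33812689 -0.19677424  1.05619328]
dock [([0.2716, -0.2159, -0.0015], 0.84), ([0.28, 0.2405, 0.0031], 0.61)]
slot_mouth [([0.4875, -0.2453, 0.0692], 0.95), ([0.2686, 0.2032, 0.0746], 0.94), ([0.2511, -0.2434, 0.0726], 0.63)]
lock_grip [([0.5197, -0.1558, 0.1154], 0.79), ([0.297, -0.1711, 0.1158], 0.75), ([0.3075
[... 581 characters left out ...]
216, 0.0022], 0.96), ([0.5027, -0.2097, -0.0014], 0.91), ([0.2796, 0.2385, 0.0], 0.77)]
slot_mouth [([0.2657, 0.2008, 0.0775], 0.81), ([0.4898, -0.2449, 0.0723], 0.75), ([0.2495, -0.2489, 0.0742], 0.56), ([0.4989, -0.2112, -0.003], 0.39)]
lock_grip [([0.3033, 0.2793, 0.114], 0.97), ([0.2958, -0.1739, 0.1166], 0.92)]
drive_center [([0.5029, 0.2308, 0.0588], 0.81), ([0.5013, 0.1341, 0.0443], 0.38)]
stand [([0.4999, 0.1836, -0.0031], 0.77)]
slab_tall_center [([0.4967, 0.1851, 0.0593], 0.72), ([0.6781, 0.0054, -0.0067], 0.16)]
slab_low_center [([0.5005, 0.1329, 0.0448], 0.83), ([0.6767, 0.0043, -0.0019], 0.59)]
microphone [([0.6758, 0.0056, -0.0021], 0.69)]
mug [([0.443, 0.0063, -0.0018], 0.78)]
```

View pics/scene0.png

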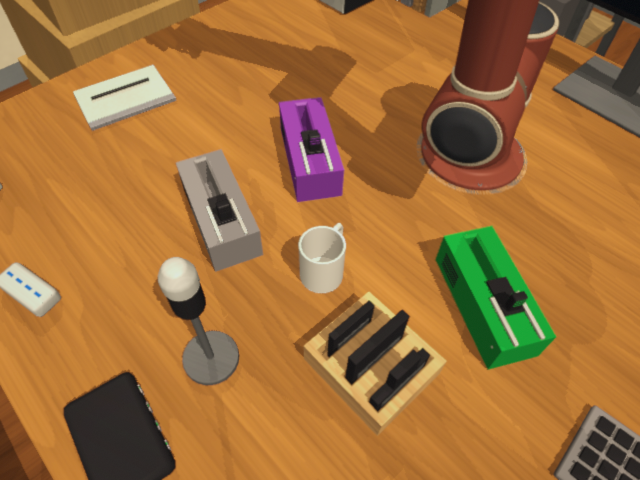

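View pics/top0.png

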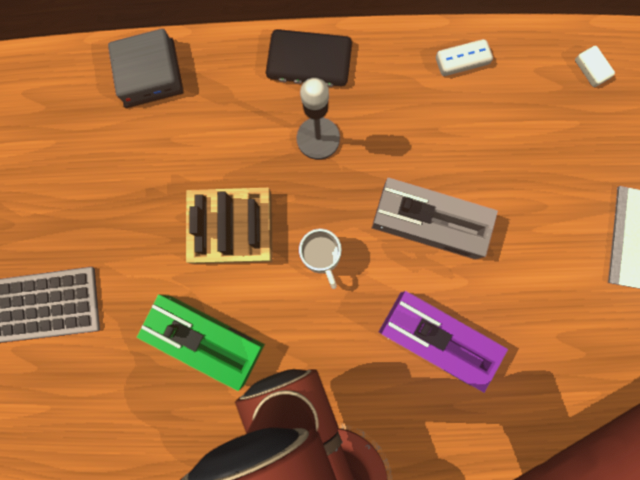

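The grey dock is to the right (about x 0.50, y −0.21; scene px (218,208), top px (435,217)), with its lock toward +y. The stand is to the left at (0.50, 0.18). The stepped drive is in its outermost slot (scene px (400,378), top px (197,222)). Next I'll refine the poses by fitting models to the outlines.

```bash
cat > h.py <<'E'
import numpy as np, cv2
from station import ctrl, eyes, spotter
from scipy.optimize import minimize
from scipy.spatial.transform import Rotation as R
def K(p):
    f=240/np.tan(np.radians(p["vertical_fov"])/2); return np.array([[f,0,p["cx"]],[0,f,p["cy"]],[0,0,1.]])
def proj(p,X):
    return cv2.projectPoints(np.asarray(X,float).reshape(-1,1,3),np.array(p["rvec"],float),np.array(p["tvec"],float),K(p),np.array(p["dist"],float))[0][:,0]
def box(x0,x1,y0,y1,z0,z1): return np.array([[x,y,z] for x in(x0,x1) for y in(y0,y1) for z in(z0,z1)])
def place(B,v): c,s=np.cos(v[2]),np.sin(v[2]); return np.c_[v[0]+c*B[:,0]-s*B[:,1], v[1]+s*B[:,0]+c*B[:,1], B[:,2]]
def sil(p,boxes,v,S=4):
    m=np.zeros((480*S,640*S),np.uint8)
    for B in boxes:
        h=cv2.convexHull(proj(p,place(B,v)).astype(np.float32))
        cv2.fillPoly(m,[np.round((h+.5)*S).astype(np.int32)],1)
    return cv2.resize(m.astype(np.float32),(640,480),interpolation=cv2.INTER_AREA)
def fit(pics,masks,boxes,v0):
    def c(v): return sum(np.abs(sil(p,boxes,v)-m).sum() for p,m in zip(pics,masks))
    r=minimize(c,v0,method="Nelder-Mead",options=dict(initial_simplex=np.array(v0)+np.array([[0,0,0],[.006,0,0],[0,.006,0],[0,0,.05]]),xatol=1e-4,fatol=.2))
    return r.x,r.fun
def getmask(q,p,near,boxes,v):
    s=sil(p,boxes,v)>.5; best=None
    for d in spotter.outline_of(q,p):
        m=d["region"]; i=(m&s).sum()/(m|s).sum()
        if best is None or i>best[0]: best=(i,m,d["confidence"])
    return best
def state():
    o=ctrl.get_obs(); M=R.from_rotvec(o["tool_rot"]).as_matrix()
    return o,M
DOCK=[box(-.1075,.1075,-.045,.045,0,.072)]
STAND=[box(-.07,.07,-.08,.08,0,.05)]
E
cat > m1.py <<'E'
from h import *
P=[eyes.get_image(n) for n in("scene","top")]
# grip/rails added; drive boxes
GR=lambda s:[box(.024,.106,-.0245,-.0185,.072,.078),box(.024,.106,.0185,.0245,.072,.078),box(.048+s-.007,.048+s+.007,-.011,.011,.078,.1145)]
DR=[box(-.055,.055,-.008,.008,.008,.068),box(-.025,.025,-.008,.008,.068,.108)]
for q,B,v in [("dock",DOCK+GR(.01),[.501,-.21,1.24]),("stand",STAND+[box(-.055,.055,-.008,.008,.008,.108)],[.501,.182,0.])]:
    ms=[]
    for p in P:
        b=getmask(q,p,None,B,v); print(q,b and (b[0],b[2],b[1].sum())); ms.append(b[1].astype(np.float32))
        im=p["image"][:,:,::-1].copy(); im[b[1]]=im[b[1]]//2+np.array([0,0,120],np.uint8)
        cv2.imwrite(f"pics/m_{q}_{p['shot']}.png",im)
    for k in ([0],[1],[0,1]):
        x,f=fit([P[i] for i in k],[ms[i] for i in k],B,v); print(k,np.round(x,4),f)
vs=np.array([.501,.182,0])
E
python3 m1.py; ls pics
```

```text
dock (np.float64(0.9703920611680494), 0.89, np.int64(6036))
dock (np.float64(0.9594020456333595), 0.68, np.int64(6213))
[0] [ 0.5001 -0.2123  1.2431] 109.1875
[1] [ 0.5028 -0.2109  1.2417] 105.3125
[0, 1] [ 0.5017 -0.2111  1.2427] 383.6875
stand (np.float64(0.6029676258992805), 0.81, np.int64(6789))
stand (np.float64(0.5684805869764598), 0.58, np.int64(3892))
[0] [ 0.5015  0.1828 -0.0065] 4355.125
[1] [ 0.5038  0.1834 -0.0092] 2595.3125
[0, 1] [ 0.5021  0.183  -0.0102] 7066.375
m_dock_3.png
m_dock_4.png
m_stand_3.png
m_stand_4.png
scene0.png
top0.png
```

```bash
cat > m2.py <<'E'
from h import *
P=[eyes.get_image(n) for n in("scene","top")]
DRv=[box(-.055,.055,-.008,.008,.05,.068),box(-.025,.025,-.008,.008,.068,.108)]
v=[.502,.234,0]
ms=[]
for p in P:
    b=getmask("drive_center",p,None,DRv,v); print(b[0],b[2],b[1].sum(),sil(p,DRv,v).sum()); ms.append(b[1].astype(np.float32))
for k in ([0],[1],[0,1]):
    x,f=fit([P[i] for i in k],[ms[i] for i in k],DRv,v); print(k,np.round(x,4),f)
def wire(im,p,B,v,S,o,col):
    for b in B:
        q=((proj(p,place(b,v))-o+.5)*S).astype(int)
        for i in range(8):
            for j in (i^1,i^2,i^4):
                if j>i: cv2.line(im,tuple(map(int,q[i])),tuple(map(int,q[j])),col,1)
out=[]
for p,ctr in zip(P,([375,360],[228,226])):
    o=np.array(ctr)-50; S=4
    im=cv2.resize(p["image"][o[1]:o[1]+100,o[0]:o[0]+100,::-1],None,fx=S,fy=S,interpolation=cv2.INTER_CUBIC)
    wire(im,p,DRv,x,S,o,(0,0,255)); wire(im,p,STAND,[.502,.183,-.009],S,o,(255,0,0))
    out.append(im)
cv2.imwrite("pics/fit_drive.png",np.hstack(out))
out=[]
GR=lambda s:[box(.048+s-.007,.048+s+.007,-.011,.011,.078,.1145),box(-.095,.019,-.0095,.0095,.072,.072)]
for p,ctr in zip(P,([218,208],[435,217])):
    o=np.array(ctr)-66; S=3
    im=cv2.resize(p["image"][o[1]:o[1]+132,o[0]:o[0]+132,::-1],None,fx=S,fy=S,interpolation=cv2.INTER_CUBIC)
    wire(im,p,DOCK,[.5015,-.2116,1.242],S,o,(0,0,255));wire(im,p,GR(.01),[.5015,-.2116,1.242],S,o,(0,255,0)); out.append(im)
cv2.imwrite("pics/fit_dock.png",np.hstack(out))
E
python3 m2.py
```

```text
0.7793008910212474 0.9 1360 1239.9375
0.7986870897155361 0.7 894 782.9375
[0] [0.5065 0.2364 0.0034] 128.625
[1] [ 0.5051  0.2316 -0.0065] 107.0625
[0, 1] [ 0.5058  0.2353 -0.0013] 337.5625
```

View pics/fit_drive.png

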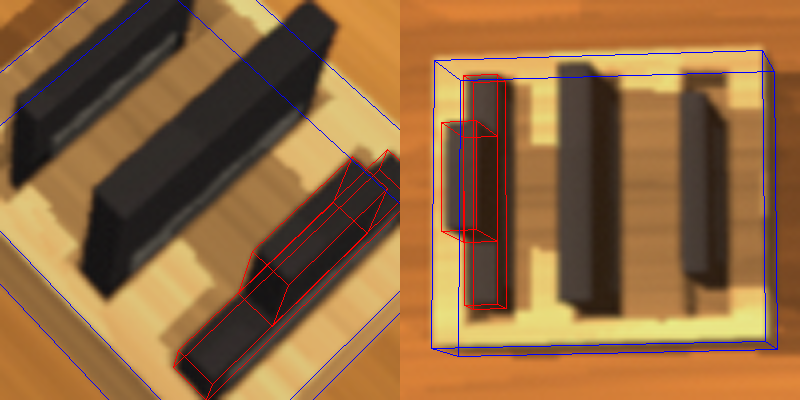

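View pics/fit_dock.png

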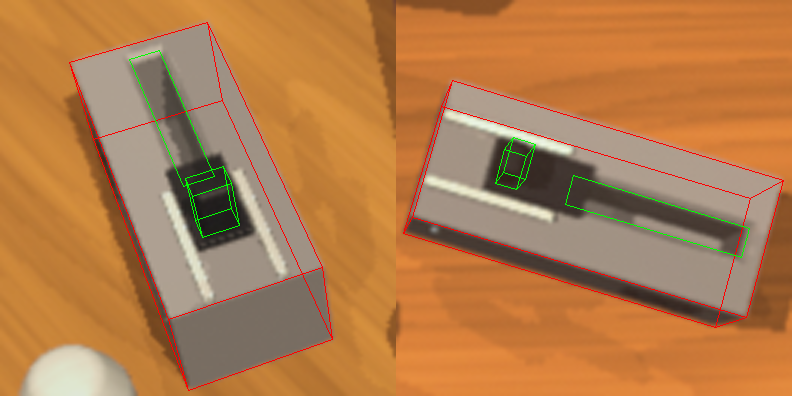

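```bash
python3 -m crank '[[0,0,-0.125,0,0,0,-1],[0,0,-0.125,0,0,0,-1],[0,0,-0.125,0,0,0,-1],[0,0,-0.125,0,0,0,-1],[0,0,-0.125,0,0,0,-1],[0,0,-0.125,0,0,0,-1],[0,0,-0.037,0,0,0,-1]]' 30
cat > go.py <<'E'
import sys; from h import *
# go.py x y z yawy : remaining shift (mm, tool axes) and turn to target, tool y at angle yawy, tool z down
x,y,z,a=map(float,sys.argv[1:5])
o,M=state()
ty=np.array([np.cos(a),np.sin(a),0]); tz=np.array([0,0,-1.]); T=np.c_[np.cross(ty,tz),ty,tz]
rel=R.from_matrix(M.T@T).as_rotvec(); d=M.T@(np.array([x,y,z])-o["tool_pos"])*1000
print("t",round(o["t"],2),"pos",o["tool_pos"].round(4),"yawy",round(np.arctan2(M[1,1],M[0,1]),4),"q6",round(o["q"][5],2),"open",round(o["opening"],4),"F",o["contact_force"].round(1))
print("turn",rel.round(4),"shift",d.round(1),"rows",round(np.linalg.norm(d)/41.7,1))
E
python3 go.py .5202 -.1567 .330 -.3288
```

```text
t: 2.08
tool_pos: [0.2729, -0.5623, 0.4047]
tool_rot: [-2.548, -1.838, -0.0]
contact_force: [-0.0, 0.4, -0.5]
opening: 0.0853
t 2.08 pos [ 0.2729 -0.5623  0.4047] yawy -0.3209 q6 -0.92 open 0.0853 F [-0.   0.4 -0.5]
turn [-0.0001 -0.      0.0079] shift [462.9 106.8  74.7] rows 11.5
```

```bash
python3 -m crank '[[0,0,0.004,38,9,0,-0.3],[0,0,0,38,9,0,-0.3],[0,0,0,38,9,0,-0.3],[0,0,0,38,9,0,-0.3],[0,0,0,38,9,0,-0.3],[0,0,0,38,9,0,-0.3],[0,0,0,38,9,0,-0.3],[0,0,0,38,9,0,-0.3]]'; python3 go.py .5202 -.1567 .330 -.3288
```

```text
t: 2.75
tool_pos: [0.4402, -0.293, 0.4042]
tool_rot: [2.561, 1.814, -0.003]
contact_force: [0.5, -0.3, 0.2]
opening: 0.0554
t 2.75 pos [ 0.4402 -0.293   0.4042] yawy -0.338 q6 -0.39 open 0.0554 F [ 0.5 -0.3  0.2]
turn [ 0.0018  0.0032 -0.0092] shift [155.3  30.2  73.7] rows 4.2
```

```bash
python3 -m crank '[[0,0,-0.009,32,6,12,-0.3],[0,0,0,32,6,15,-0.3],[0,0,0,32,6,15,-0.3],[0,0,0,32,6,15,-0.3],[0,0,0,20,4,10,-0.3],[0,0,0,0,0,0,-0.3]]'; python3 go.py .5202 -.1567 .259 -.3288
```

```text
t: 3.25
tool_pos: [0.52, -0.1496, 0.3378]
tool_rot: [2.539, 1.832, 0.005]
contact_force: [-0.7, 0.1, -1.0]
opening: 0.0558
t 3.25 pos [ 0.52   -0.1496  0.3378] yawy -0.3205 q6 -0.1 open 0.0558 F [-0.7  0.1 -1. ]
turn [0.0105 0.0038 0.0083] shift [-6.4  1.6 78.8] rows 1.9
```

```bash
python3 -m crank '[[0.01,0.004,0.008,-6,2,15,-0.3],[0,0,0,0,0,15,-0.3],[0,0,0,0,0,0,-0.3]]'; python3 go.py .5202 -.1567 .259 -.3288; python3 - <<'E'
from h import *
for n in("scene","top"):
    p=eyes.get_image(n); cv2.imwrite(f"pics/{n}1.png",p["image"][:,:,::-1])
    print([ (d["centre"],d["confidence"]) for d in spotter.mark_of("lock_grip",p)])
E
```

```text
t: 3.5
tool_pos: [0.5204, -0.1567, 0.3067]
tool_rot: [2.552, 1.83, -0.0]
contact_force: [-0.3, 0.5, -0.7]
opening: 0.0556
t 3.5 pos [ 0.5204 -0.1567  0.3067] yawy -0.3266 q6 -0.1 open 0.0556 F [-0.3  0.5 -0.7]
turn [0.001  0.0009 0.0022] shift [-0.  -0.2 47.7] rows 1.1
[([0.3078, 0.2803, 0.1165], 0.92), ([0.2976, -0.1709, 0.1159], 0.9)]
[([0.2965, -0.1731, 0.1159], 0.69), ([0.5034, 0.2306, 0.0565], 0.63), ([0.3003, 0.2783, 0.1136], 0.59), ([0.5213, -0.1515, 0.1141], 0.43)]
```

View pics/scene1.png

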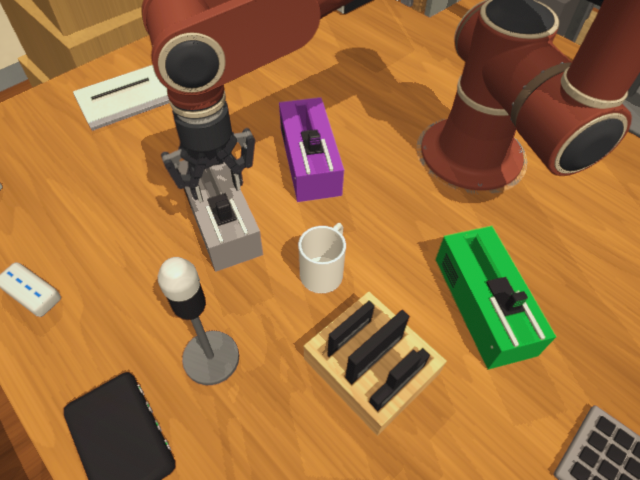

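The open gripper hangs above and behind the grey dock's lock grip (px (222,208)) in this oblique view. I'll descend and grasp the grip.

```bash
python3 -m crank '[[0,0,0.002,0,0,20,-0.3],[0,0,0,0,0,20,-0.3],[0,0,0,0,0,8,-0.3],[0,0,0,0,0,0,1],[0,0,0,0,0,0,1],[0,0,0,0,0,0,1],[0,0,0,0,0,0,1],[0,0,0,0,0,0,1]]' 40; python3 go.py .5202 -.1567 .257 -.3288
```

```text
t: 4.37
tool_pos: [0.519, -0.1597, 0.269]
tool_rot: [-2.554, -1.82, 0.01]
contact_force: [2.9, -0.9, -9.4]
opening: 0.0208
t 4.37 pos [ 0.519  -0.1597  0.269 ] yawy -0.3327 q6 -0.1 open 0.0208 F [ 2.9 -0.9 -9.4]
turn [-0.008   0.0018 -0.0039] shift [ 3.2  0.2 12. ] rows 0.3
```

```bash
python3 -m crank '[[0,0,0,10,0,0,1],[0,0,0,12,0,0,1],[0,0,0,12,0,0,1]]'; python3 -m crank '[[0,0,0,8,0,0,1],[0,0,0,8,0,0,1]]';python3 go.py .5202 -.1567 .257 -.3288;  python3 -m crank '[[0,0,0,8,0,0,1],[0,0,0,8,0,0,1]]';python3 go.py .5202 -.1567 .257 -.3288
```

```text
t: 4.62
tool_pos: [0.5299, -0.128, 0.269]
tool_rot: [-2.559, -1.817, 0.016]
contact_force: [-1.5, -2.6, -4.2]
opening: 0.0207
t: 4.78
tool_pos: [0.5333, -0.1193, 0.2692]
tool_rot: [2.538, 1.816, -0.073]
contact_force: [-12.1, -30.5, -3.6]
opening: 0.021
t 4.78 pos [ 0.5333 -0.1193  0.2692] yawy -0.3291 q6 -0.0 open 0.021 F [-12.1 -30.5  -3.6]
turn [-0.0105  0.0497 -0.    ] shift [-38.9  -0.2  14.1] rows 1.0
t: 4.95
tool_pos: [0.5365, -0.1115, 0.2689]
tool_rot: [2.518, 1.806, -0.123]
contact_force: [-12.1, -27.7, -3.6]
opening: 0.0212
t 4.95 pos [ 0.5365 -0.1115  0.2689] yawy -0.3273 q6 0.03 open 0.0212 F [-12.1 -27.7  -3.6]
turn [-0.0133  0.0877  0.0021] shift [-46.8  -0.7  16.1] rows 1.2
```

```bash
python3 -m crank '[[0,0,0,-3,0,0,-0.3],[0,0,0,0,0,0,-0.3],[0,0,0,0,0,0,-0.3],[0,0.08,0,0,0,-5,-0.3],[0,0,0,0,0,-30,-0.3],[0,0,0,0,0,-40,-0.3],[0,0,0,0,0,-40,-0.3]]'; python3 go.py .49 -.1 .40 -.3288; python3 - <<'E'
from h import *
p=eyes.get_image("scene"); cv2.imwrite(f"pics/scene2.png",p["image"][:,:,::-1])
print([ (d["centre"].__repr__(),d["confidence"]) for d in spotter.mark_of("lock_grip",p)])
cv2.imwrite("pics/crop2.png",cv2.resize(p["image"][130:280,150:300,::-1],None,fx=4,fy=4,interpolation=cv2.INTER_CUBIC))
E
```

```text
t: 5.53
tool_pos: [0.5381, -0.1072, 0.382]
tool_rot: [-2.53, -1.82, 0.022]
contact_force: [-0.0, -0.4, 0.0]
opening: 0.0555
t 5.53 pos [ 0.5381 -0.1072  0.382 ] yawy -0.3231 q6 -0.01 open 0.0555 F [-0.  -0.4  0. ]
turn [-0.0284 -0.0033  0.0056] shift [ -8.4 -48.4 -16.7] rows 1.2
[('[0.5301, -0.1249, 0.1144]', 0.93), ('[0.3055, 0.2811, 0.1191]', 0.81), ('[0.2966, -0.1722, 0.1151]', 0.58)]
```

View pics/crop2.png

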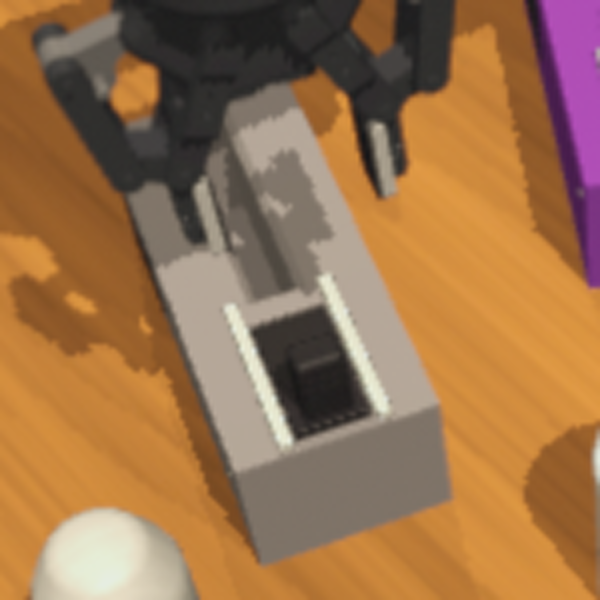

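Now only the plate of the grey dock's lock is at the far stop and the slot is clear (crop px ~(270,270)). The grip measures within 2 mm of the fully open position. Next, the stand.

```bash
python3 go.py .504 .2345 .40 -.3288; python3 -m crank '[[-0.028,-0.003,0,34,-14,-3,-0.3],[0,0,0,36,-15,-3,-0.3],[0,0,0,36,-15,-2,-0.3],[0,0,0,36,-15,-2,-0.3],[0,0,0,36,-15,-2,-0.3],[0,0,0,36,-15,0,-0.3],[0,0,0,36,-15,0,-0.3],[0,0,0,36,-15,0,-0.3]]'; python3 -m crank '[[0,0,-0.12,0,0,0,-0.3],[0,0,-0.12,0,0,0,-0.3],[0,0,-0.12,0,0,0,-0.3],[0,0,-0.12,0,0,0,-0.3],[0,0,-0.12,0,0,0,-0.3],[0,0,-0.12,0,0,0,-0.3],[0,0,-0.12,0,0,0,-0.3],[0,0,-0.12,0,0,0,-0.3]]';  python3 go.py .504 .2345 .40 1.5708
```

```text
t 5.63 pos [ 0.5404 -0.1079  0.391 ] yawy -0.3228 q6 -0.01 open 0.0554 F [ 1.3 -0.2  1.4]
turn [-0.0102 -0.0029  0.0059] shift [ 313.2 -143.3   -6.6] rows 8.3
t: 6.3
tool_pos: [0.5189, 0.2147, 0.4141]
tool_rot: [2.537, 1.815, 0.056]
contact_force: [0.8, -0.7, -0.4]
opening: 0.0554
t: 6.97
tool_pos: [0.5133, 0.235, 0.419]
tool_rot: [1.348, 2.801, 0.061]
contact_force: [-0.5, 0.4, -0.2]
opening: 0.0555
t 6.97 pos [0.5133 0.235  0.419 ] yawy 0.6739 q6 -0.38 open 0.0555 F [-0.5  0.4 -0.2]
turn [ 0.0408  0.0332 -0.897 ] shift [ 5.7 -8.5 18.6] rows 0.5
```

```bash
python3 -m crank '[[0.02,0.016,-0.12,0,0,0,0],[0.02,0.016,-0.12,0,0,0,0],[0,0,-0.12,0,0,0,0],[0,0,-0.12,0,0,0,0],[0,0,-0.12,0,0,0,0],[0,0,-0.12,0,0,0,0],[0,0,-0.12,0,0,0,0],[0,0,-0.06,0,0,0,0]]';  python3 go.py .504 .2345 .33 1.5708
```

```text
t: 7.63
tool_pos: [0.5102, 0.2448, 0.4237]
tool_rot: [0.063, -3.14, -0.048]
contact_force: [0.4, 0.5, 0.4]
opening: 0.0425
t 7.63 pos [0.5102 0.2448 0.4237] yawy 1.6107 q6 -1.3 open 0.0425 F [0.4 0.5 0.4]
turn [ 0.0303 -0.0002  0.0399] shift [  6.7 -12.8  93.4] rows 2.3
```

```bash
python3 -m crank '[[0.03,0,0.04,6,-10,25,0],[0,0,0,0,0,35,0],[0,0,0,0,0,20,0],[0,0,0,0,0,0,0]]';  python3 go.py .504 .2345 .33 1.5708; python3 - <<'E'
from h import *
P=[eyes.get_image(n) for n in("scene","top")]
for p,c in zip(P,([375,360],[228,226])):
    cv2.imwrite(f"pics/c3_{p['shot']%2}.png",cv2.resize(p["image"][c[1]-90:c[1]+60,c[0]-75:c[0]+75,::-1],None,fx=4,fy=4,interpolation=cv2.INTER_CUBIC))
E
ls pics
```

```text
t: 7.97
tool_pos: [0.5042, 0.2402, 0.3469]
tool_rot: [-0.009, 3.132, 0.013]
contact_force: [-0.8, 0.2, -0.7]
opening: 0.0425
t 7.97 pos [0.5042 0.2402 0.3469] yawy 1.5765 q6 -1.27 open 0.0425 F [-0.8  0.2 -0.7]
turn [0.0085 0.01   0.0057] shift [ 0.4 -5.8 16.9] rows 0.4
c3_0.png
c3_1.png
crop2.png
fit_dock.png
fit_drive.png
m_dock_3.png
m_dock_4.png
m_stand_3.png
m_stand_4.png
scene0.png
scene1.png
scene2.png
top0.png
top1.png
```

View pics/c3_0.png

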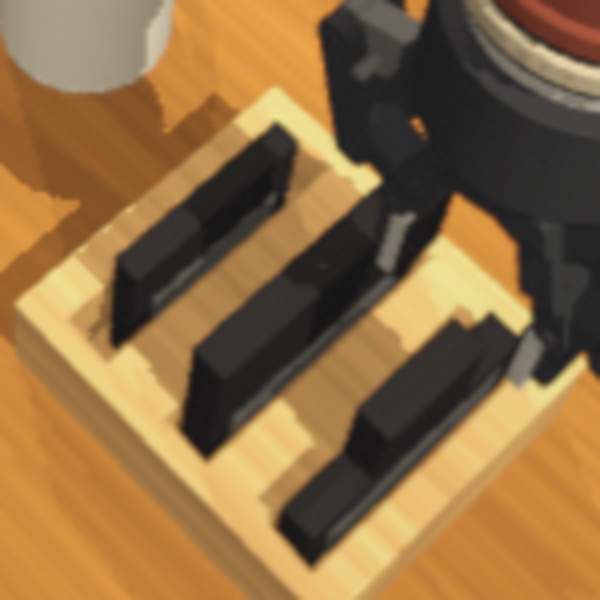

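View pics/c3_1.png

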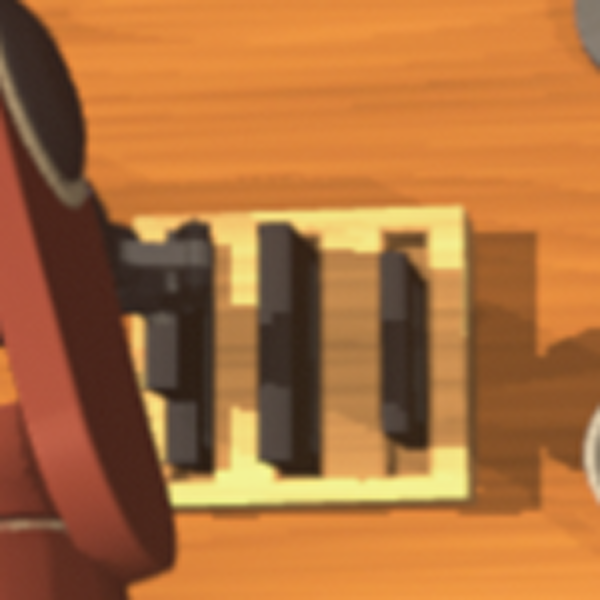

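```bash
python3 -m crank '[[0.008,0.01,0.006,0,-5,8,0],[0,0,0,0,0,8,0],[0,0,0,0,0,0,0]]';  python3 go.py .504 .2345 .249 1.5708
```

```text
t: 8.32
tool_pos: [0.5068, 0.2366, 0.3394]
tool_rot: [-0.001, 3.129, 0.007]
contact_force: [0.7, 0.3, -0.2]
opening: 0.0428
t 8.32 pos [0.5068 0.2366 0.3394] yawy 1.5713 q6 -1.27 open 0.0428 F [ 0.7  0.3 -0.2]
turn [0.0047 0.0125 0.0005] shift [ 3.9 -2.5 90.3] rows 2.2
```

Both fingers straddle the stepped drive's tab (c3_0: tab px (430,370)), and the neighbouring slab is clear of the near finger. Descending.

```bash
python3 -m crank '[[0.005,0.012,0,4,-2,20,0],[0,0,0,0,0,20,0],[0,0,0,0,0,0,0],[0,0,0,0,0,0,0]]';  python3 go.py .504 .2345 .249 1.5708
```

```text
t: 8.65
tool_pos: [0.504, 0.2347, 0.3006]
tool_rot: [0.0, 3.136, 0.002]
contact_force: [0.1, -0.1, 0.4]
opening: 0.0428
t 8.65 pos [0.504  0.2347 0.3006] yawy 1.5705 q6 -1.27 open 0.0428 F [ 0.1 -0.1  0.4]
turn [ 0.0015  0.0053 -0.0003] shift [ 0.3 -0.2 51.6] rows 1.2
```

```bash
python3 -m crank '[[0,0.005,0,0,0,20,0],[0,0,0,0,0,20,0],[0,0,0,0,0,10,0],[0,0,0,0,0,3,0],[0,0,0,0,0,0,0]]';  python3 go.py .504 .2345 .249 1.5708
```

```text
t: 9.07
tool_pos: [0.5059, 0.2352, 0.2504]
tool_rot: [0.001, 3.135, 0.006]
contact_force: [-0.4, -0.2, 0.7]
opening: 0.0427
t 9.07 pos [0.5059 0.2352 0.2504] yawy 1.5702 q6 -1.27 open 0.0427 F [-0.4 -0.2  0.7]
turn [ 0.0036  0.0062 -0.0006] shift [ 2.  -0.7  1.4] rows 0.1
```

```bash
python3 -m crank '[[0.003,0.006,0,2,0,1,1],[0,0,0,0,0,0,1],[0,0,0,0,0,0,1],[0,0,0,0,0,0,1],[0,0,0,0,0,0,1],[0,0,0,0,0,0,1]]' 60;  python3 go.py .504 .2345 .249 1.5708
```

```text
t: 9.57
tool_pos: [0.5049, 0.2356, 0.2534]
tool_rot: [0.001, 3.137, 0.003]
contact_force: [0.1, 0.7, -0.4]
opening: 0.0151
t 9.57 pos [0.5049 0.2356 0.2534] yawy 1.5703 q6 -1.27 open 0.0151 F [ 0.1  0.7 -0.4]
turn [ 0.0019  0.0047 -0.0005] shift [ 0.9 -1.1  4.4] rows 0.1
```

```bash
python3 -m crank '[[0,0,0,0,0,-10,1],[0,0,0,0,0,-20,1],[0,0,0,0,0,-30,1],[0,0,0,0,0,-35,1],[0,0,0,0,0,-35,1],[0,0,0,0,0,-35,1],[0,0,0,0,0,-15,1],[0,0,0,0,0,0,1]]';  python3 go.py .504 .2345 .249 1.5708; python3 - <<'E'
from h import *
P=[eyes.get_image(n) for n in("scene","top")]
for p in P: cv2.imwrite(f"pics/l4_{p['shot']%2}.png",p["image"][:,:,::-1]); print(spotter.mark_of("drive_center",p)[:2])
E
```

```text
t: 10.23
tool_pos: [0.5024, 0.2348, 0.4429]
tool_rot: [-0.001, -3.14, -0.0]
contact_force: [0.5, -0.1, -0.2]
opening: 0.0151
t 10.23 pos [0.5024 0.2348 0.4429] yawy 1.5703 q6 -1.27 open 0.0151 F [ 0.5 -0.1 -0.2]
turn [ 0.0001 -0.0012 -0.0005] shift [ -1.9  -0.3 193.9] rows 4.6
[{'centre': [0.5002, 0.2337, 0.25], 'confidence': 0.76}]
[{'centre': [0.5, 0.2315, 0.2497], 'confidence': 0.78}]
```

View pics/l4_0.png

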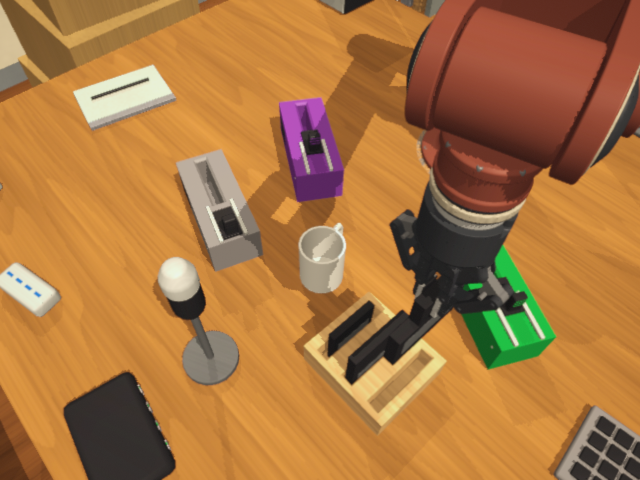

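View pics/l4_1.png

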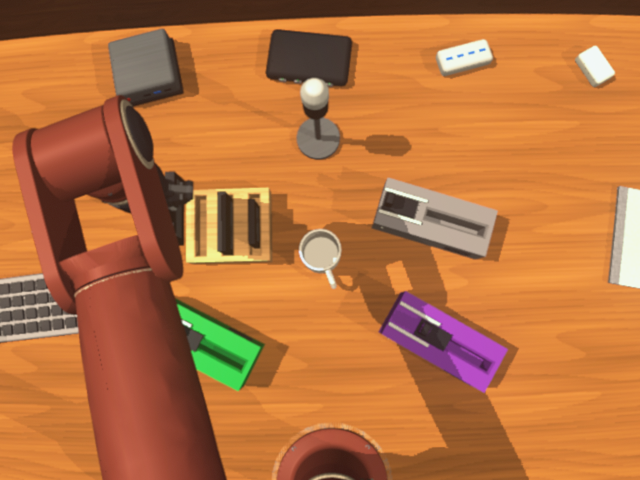

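The stepped drive is lifted (scene px (405,335)), the other two remain, and the lock is still open. Carrying it over to the dock.

```bash
python3 -m crank '[[0,0,0,0,-15,0,1],[0,0,0,0,-30,0,1],[0,0,0,1,-38,0,1],[0,0,0,1,-40,0,1],[0,0,0,1,-40,0,1],[0,0,0,1,-40,0,1],[0,0,0,1,-40,0,1],[0,0,0,1,-40,0,1]]'; python3 -m crank '[[0,0,0,1,-40,0,1],[0,0,0,1,-40,0,1],[0,0,0,1,-40,0,1],[0,0,0,1,-35,0,1],[0,0,0.03,1,-15,0,1],[0,0,0.08,0,0,0,1],[0,0,0.12,0,0,0,1],[0,0,0.12,0,0,0,1]]'; python3 go.py .4892 -.2476 .40 -.3288
```

```text
t: 11.1
tool_pos: [0.4923, -0.0526, 0.412]
tool_rot: [0.024, -3.092, 0.002]
contact_force: [1.0, -0.5, -1.3]
opening: 0.0151
t: 11.77
tool_pos: [0.4819, -0.2379, 0.3862]
tool_rot: [-0.543, -3.007, -0.003]
contact_force: [-0.5, 1.2, -0.8]
opening: 0.0152
t 11.77 pos [ 0.4819 -0.2379  0.3862] yawy 1.2142 q6 -1.8 open 0.0152 F [-0.5  1.2 -0.8]
turn [-0.0763 -0.0571  1.5414] shift [ -9.1  -6.7 -14.6] rows 0.4
```

```bash
python3 -m crank '[[0,0,0.12,0,0,-5,1],[0,0,0.12,0,0,-5,1],[0,0,0.12,0,0,-3,1],[0,0,0.12,0,0,0,1],[0,0,0.12,0,0,0,1],[0,0,0.12,0,0,0,1],[0,0,0.12,0,0,0,1],[0,0,0.12,0,0,0,1]]'; python3 go.py .4892 -.2476 .40 -.3288
```

```text
t: 12.43
tool_pos: [0.4782, -0.2365, 0.3727]
tool_rot: [-1.894, -2.353, 0.065]
contact_force: [0.1, -0.2, -0.9]
opening: 0.0152
t 12.43 pos [ 0.4782 -0.2365  0.3727] yawy 0.2189 q6 -0.8 open 0.0152 F [ 0.1 -0.2 -0.9]
turn [-0.124  -0.0355  0.5433] shift [-11.3   5.4 -28.8] rows 0.8
```

```bash
python3 -m crank '[[-0.06,-0.02,0.1,-4,3,-12,1],[-0.06,-0.02,0.1,-4,3,-12,1],[0,0,0.1,0,0,-5,1]]'; python3 go.py .4892 -.2476 .40 -.3288
```

```text
t: 12.68
tool_pos: [0.4859, -0.2432, 0.3888]
tool_rot: [-2.313, -2.088, -0.018]
contact_force: [0.3, 0.4, -2.2]
opening: 0.0148
t 12.68 pos [ 0.4859 -0.2432  0.3888] yawy -0.1023 q6 -0.5 open 0.0148 F [ 0.3  0.4 -2.2]
turn [-0.0142 -0.0242  0.2263] shift [ -3.7   3.6 -11.3] rows 0.3
```

```bash
python3 -m crank '[[-0.01,-0.02,0.11,-3,3,-8,1],[0,0,0.11,-1,0,-6,1],[0,0,0,0,0,0,1],[0,0,0,0,0,0,1]]'; python3 go.py .4892 -.2476 .40 -.3288
```

```text
t: 13.02
tool_pos: [0.4868, -0.247, 0.3923]
tool_rot: [-2.542, -1.81, 0.007]
contact_force: [-0.4, -0.5, -2.0]
opening: 0.015
t 13.02 pos [ 0.4868 -0.247   0.3923] yawy -0.3335 q6 -0.27 open 0.015 F [-0.4 -0.5 -2. ]
turn [-0.0199 -0.0085 -0.0048] shift [ 0.3  2.3 -7.8] rows 0.2
```

```bash
python3 -m crank '[[-0.02,-0.008,-0.005,0,2,12,1],[0,0,0,0,0,12,1],[0,0,0,0,0,12,1],[0,0,0,0,0,6,1],[0,0,0,0,0,0,1],[0,0,0,0,0,0,1]]'; python3 go.py .4892 -.2476 .345 -.3288
cat > m3.py <<'E'
import sys
from h import *
o,M=state(); P=[eyes.get_image(n) for n in("scene","top")]
for p,c in zip(P,([205,170],[450,220])):
    cv2.imwrite(f"pics/{sys.argv[1]}_{p['shot']%2}.png",cv2.resize(p["image"][c[1]-75:c[1]+75,c[0]-75:c[0]+75,::-1],None,fx=4,fy=4,interpolation=cv2.INTER_CUBIC))
    print([(np.round(d["centre"],4),d["confidence"]) for d in spotter.mark_of("drive_center",p)][:3])
E
python3 m3.py h5
```

```text
t: 13.52
tool_pos: [0.4864, -0.2459, 0.3385]
tool_rot: [-2.534, -1.832, 0.007]
contact_force: [-0.2, -0.4, -0.8]
opening: 0.0152
t 13.52 pos [ 0.4864 -0.2459  0.3385] yawy -0.3192 q6 -0.29 open 0.0152 F [-0.2 -0.4 -0.8]
turn [-0.0145 -0.005   0.0096] shift [-0.8  3.1 -6.5] rows 0.2
[(array([ 0.4829, -0.245 ,  0.1454]), 0.77), (array([0.5039, 0.1852, 0.0594]), 0.43)]
[]
```

```bash
ls pics/h5*
```

```text
pics/h5_0.png
pics/h5_1.png
```

View pics/h5_0.png

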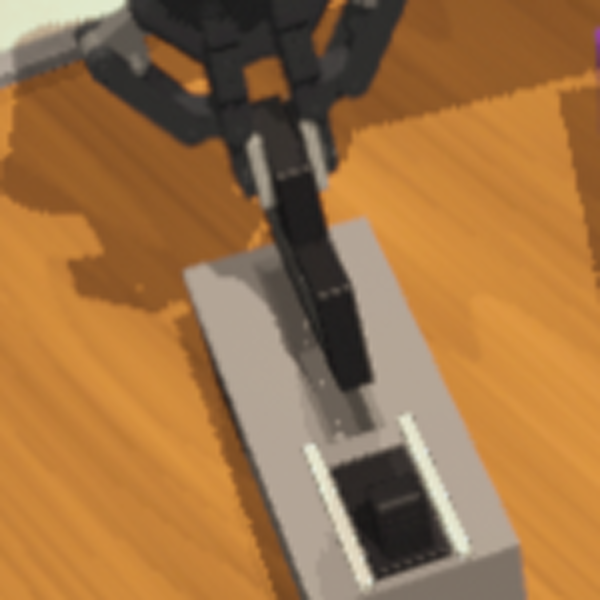

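View pics/h5_1.png

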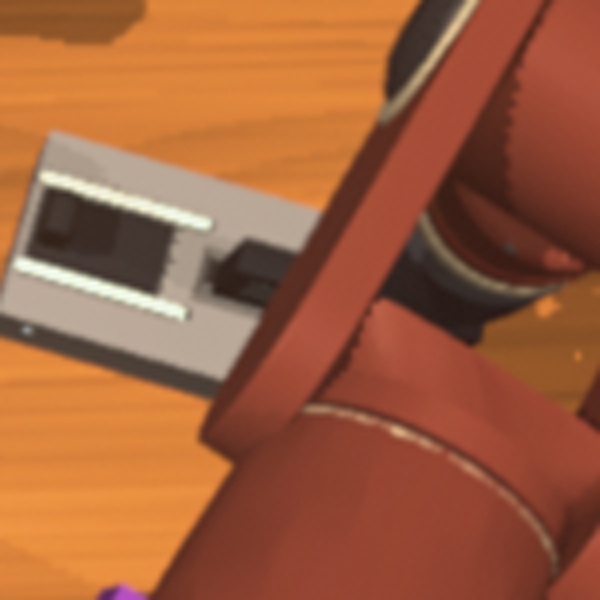

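```bash
cat > m4.py <<'E'
from h import *
o,M=state(); p=eyes.get_image("scene")
# body coords in tool frame (x along drive, y thick, z down from TCP); shoulder top at top+40
def model(ox,oz,pitch,oy=0):
    t=.1454
    lo=box(-.055,.055,-.008,.008,t+.04,t+.10); tb=box(-.025,.025,-.008,.008,t,t+.04)
    out=[]
    for b in(lo,tb):
        c=np.array([0,0,.155]); b=(b-c)@R.from_euler("y",pitch).as_matrix().T+c+[ox,oy,oz]
        out.append(o["tool_pos"]+b@M.T)
    return out
org=np.array([130,95])
if __name__=="__main__":
    ims=[]
    for ox,pt in((0,0),(.004,0)):
        im=cv2.resize(p["image"][95:245,130:280,::-1],None,fx=4,fy=4,interpolation=cv2.INTER_CUBIC)
        for b in model(ox,0,pt):
            q=((proj(p,b)-org+.5)*4).astype(int)
            for i in range(8):
                for j in(i^1,i^2,i^4):
                    if j>i: cv2.line(im,tuple(map(int,q[i])),tuple(map(int,q[j])),(0,0,255),1)
        ims.append(im[100:450,180:480])
    cv2.imwrite("pics/ov5.png",cv2.resize(np.hstack(ims),None,fx=1.3,fy=1.3))
E
python3 m4.py
```

```text
(no output)
```

View pics/ov5.png

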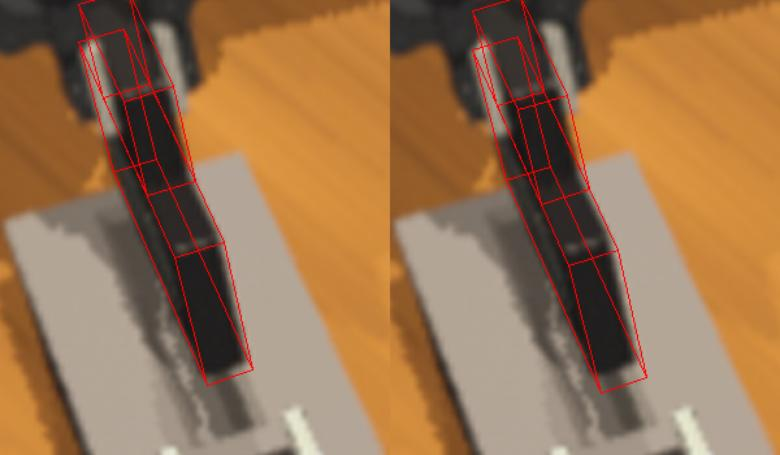

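```bash
python3 -m crank '[[-0.015,-0.005,0.01,-1,3,0,1],[0,0,0,0,0,0,1]]'; python3 go.py .4892 -.2476 .325 -.3288;  python3 -m crank '[[0,0,0,0,0,0,1]]'; python3 go.py .4892 -.2476 .325 -.3288
```

```text
t: 13.93
tool_pos: [0.4901, -0.2485, 0.3423]
tool_rot: [2.55, 1.821, 0.005]
contact_force: [-0.9, 0.1, -1.4]
opening: 0.0151
t 13.93 pos [ 0.4901 -0.2485  0.3423] yawy -0.3304 q6 -0.27 open 0.0151 F [-0.9  0.1 -1.4]
turn [ 0.0086  0.0023 -0.0016] shift [ 0.6 -1.2 17.3] rows 0.4
t: 14.02
tool_pos: [0.4902, -0.2486, 0.3429]
tool_rot: [2.549, 1.82, 0.005]
contact_force: [0.5, 0.1, -1.3]
opening: 0.0153
t 14.02 pos [ 0.4902 -0.2486  0.3429] yawy -0.3305 q6 -0.27 open 0.0153 F [ 0.5  0.1 -1.3]
turn [ 0.0097  0.0027 -0.0017] shift [ 0.7 -1.5 17.9] rows 0.4
```

```bash
python3 -m crank '[[0.006,0.002,-0.001,0.5,-1,6,1],[0,0,0,0,0,5,1],[0,0,0,0,0,0,1]]'; python3 go.py .4892 -.2476 .319 -.3288;  python3 -m crank '[[0,0,0,0,0,0,1]]'; python3 go.py .4892 -.2476 .319 -.3288; python3 m3.py h6; python3 m4.py
```

```text
t: 14.27
tool_pos: [0.4897, -0.248, 0.3321]
tool_rot: [2.552, 1.824, 0.003]
contact_force: [0.2, 0.1, -1.5]
opening: 0.0151
t 14.27 pos [ 0.4897 -0.248   0.3321] yawy -0.3294 q6 -0.28 open 0.0151 F [ 0.2  0.1 -1.5]
turn [ 0.0053  0.0011 -0.0006] shift [ 0.2 -0.7 13.1] rows 0.3
t: 14.35
tool_pos: [0.4896, -0.2479, 0.3315]
tool_rot: [2.552, 1.825, 0.003]
contact_force: [0.2, 0.8, -1.8]
opening: 0.0149
t 14.35 pos [ 0.4896 -0.2479  0.3315] yawy -0.3294 q6 -0.28 open 0.0149 F [ 0.2  0.8 -1.8]
turn [ 0.0043  0.0008 -0.0006] shift [ 0.2 -0.6 12.5] rows 0.3
[(array([ 0.49  , -0.2478,  0.1409]), 0.88)]
[]
```

View pics/ov5.png

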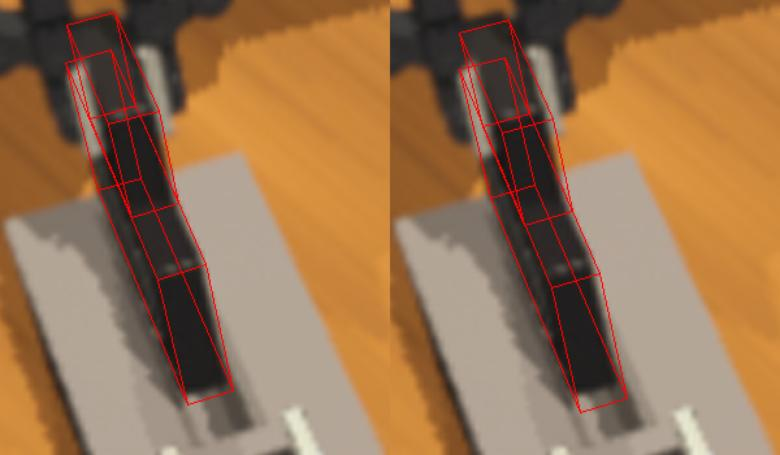

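View pics/h6_0.png

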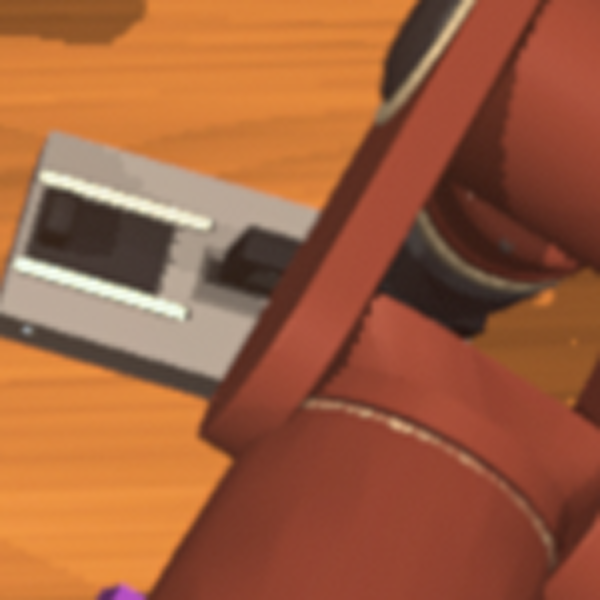

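```bash
ls pics
```

```text
c3_0.png
c3_1.png
crop2.png
fit_dock.png
fit_drive.png
h5_0.png
h5_1.png
h6_0.png
h6_1.png
l4_0.png
l4_1.png
m_dock_3.png
m_dock_4.png
m_stand_3.png
m_stand_4.png
ov5.png
scene0.png
scene1.png
scene2.png
top0.png
top1.png
```

Overlay with zero offset lies about 1 px (≈2 mm) from the drive, most of it the scene camera's known bias; the drive is over the slot. Descending gently.

```bash
python3 -m crank '[[0.003,0,0,0.5,-0.5,6,1],[0,0,0,0,0,6,1],[0,0,0,0,0,5,1],[0,0,0,0,0,0,1]]'; python3 go.py .4894 -.2472 .2544 -.3288
```

```text
t: 14.93
tool_pos: [0.4901, -0.2478, 0.3155]
tool_rot: [2.551, 1.824, 0.003]
contact_force: [0.6, 0.6, 1.5]
opening: 0.0153
t 14.93 pos [ 0.4901 -0.2478  0.3155] yawy -0.3294 q6 -0.27 open 0.0153 F [0.6 0.6 1.5]
turn [ 0.006   0.0023 -0.0006] shift [ 0.5 -1.2 61.1] rows 1.5
```

```bash
python3 -m crank '[[0.005,0.001,0,0.4,-1,5,1],[0,0,0,0,0,5,1],[0,0,0,0,0,0,1]]'; python3 go.py .4894 -.2472 .2544 -.3288
```

```text
t: 15.18
tool_pos: [0.4915, -0.2484, 0.3171]
tool_rot: [2.549, 1.823, 0.002]
contact_force: [-0.7, 0.6, -1.7]
opening: 0.0152
t 15.18 pos [ 0.4915 -0.2484  0.3171] yawy -0.329 q6 -0.27 open 0.0152 F [-0.7  0.6 -1.7]
turn [ 0.007   0.0033 -0.0002] shift [ 0.7 -2.9 62.7] rows 1.5
```

```bash
python3 -m crank '[[0,0,0,0.7,-3,0,1],[0,0,0,0,0,0,1]]'; python3 go.py .4894 -.2472 .2544 -.3288; python3 -m crank '[[0,0,0,0,0,0,1]]'; python3 go.py .4894 -.2472 .2544 -.3288
```

```text
t: 15.35
tool_pos: [0.489, -0.2468, 0.3176]
tool_rot: [2.548, 1.823, 0.003]
contact_force: [-0.6, 0.3, -1.7]
opening: 0.0151
t 15.35 pos [ 0.489  -0.2468  0.3176] yawy -0.3288 q6 -0.27 open 0.0151 F [-0.6  0.3 -1.7]
turn [ 0.0084  0.0037 -0.0001] shift [-0.  -0.  63.2] rows 1.5
t: 15.43
tool_pos: [0.4888, -0.2466, 0.3169]
tool_rot: [2.548, 1.823, 0.003]
contact_force: [-0.0, 0.5, -1.1]
opening: 0.0147
t 15.43 pos [ 0.4888 -0.2466  0.3169] yawy -0.3289 q6 -0.27 open 0.0147 F [-0.   0.5 -1.1]
turn [ 0.0079  0.0035 -0.0001] shift [-0.1  0.3 62.5] rows 1.5
```

```bash
python3 -m crank '[[0.008,0.004,0,0,0,0,1],[0,0,0,0,0,0,1]]'; python3 go.py .4894 -.2472 .2544 -.3288; python3 -m crank '[[0,0,0,0,0,4,1],[0,0,0,0,0,4,1],[0,0,0,0,0,0,1]]'; python3 go.py .4894 -.2472 .2544 -.3288
```

```text
t: 15.6
tool_pos: [0.4882, -0.2463, 0.3151]
tool_rot: [-2.552, -1.826, 0.001]
contact_force: [0.3, -0.4, -2.4]
opening: 0.0151
t 15.6 pos [ 0.4882 -0.2463  0.3151] yawy -0.3289 q6 -0.27 open 0.0151 F [ 0.3 -0.4 -2.4]
turn [-0.0034 -0.0016 -0.0001] shift [-0.6  1.7 60.7] rows 1.5
t: 15.85
tool_pos: [0.4879, -0.2461, 0.3048]
tool_rot: [-2.551, -1.825, 0.002]
contact_force: [0.3, 0.2, -1.7]
opening: 0.0147
t 15.85 pos [ 0.4879 -0.2461  0.3048] yawy -0.3289 q6 -0.27 open 0.0147 F [ 0.3  0.2 -1.7]
turn [-0.005  -0.0022 -0.0001] shift [-0.7  2.1 50.4] rows 1.2
```

The bottom is 12 mm below the rim with no contact force. Continuing.

```bash
python3 -m crank '[[-0.003,-0.001,0,-0.5,1.5,6,1],[0,0,0,0,0,6,1],[0,0,0,0,0,0,1]]'; python3 go.py .4894 -.2472 .2544 -.3288; python3 -m crank '[[0,0,0,0,0,6,1],[0,0,0,0,0,6,1],[0,0,0,0,0,0,1]]'; python3 go.py .4894 -.2472 .2544 -.3288
```

```text
t: 16.1
tool_pos: [0.4889, -0.247, 0.2908]
tool_rot: [-2.552, -1.826, 0.001]
contact_force: [0.3, -0.4, -1.4]
opening: 0.0157
t 16.1 pos [ 0.4889 -0.247   0.2908] yawy -0.3289 q6 -0.27 open 0.0157 F [ 0.3 -0.4 -1.4]
turn [-0.0036 -0.0014 -0.0001] shift [-0.1  0.6 36.4] rows 0.9
t: 16.35
tool_pos: [0.4888, -0.2469, 0.2769]
tool_rot: [-2.552, -1.825, 0.002]
contact_force: [-0.4, 0.6, -1.9]
opening: 0.0152
t 16.35 pos [ 0.4888 -0.2469  0.2769] yawy -0.3291 q6 -0.27 open 0.0152 F [-0.4  0.6 -1.9]
turn [-0.0042 -0.0017 -0.0003] shift [-0.1  0.7 22.5] rows 0.5
```

```bash
python3 -m crank '[[0,0,0,0,0.5,6,1],[0,0,0,0,0,6,1],[0,0,0,0,0,0,1]]'; python3 go.py .4894 -.2472 .2544 -.3288; python3 -m crank '[[0,0,0,0,0,4,1],[0,0,0,0,0,3,1],[0,0,0,0,0,0,1]]'; python3 go.py .4894 -.2472 .2544 -.3288
```

```text
t: 16.6
tool_pos: [0.4892, -0.247, 0.2634]
tool_rot: [-2.551, -1.825, 0.002]
contact_force: [0.1, 0.3, -2.0]
opening: 0.0153
t 16.6 pos [ 0.4892 -0.247   0.2634] yawy -0.329 q6 -0.27 open 0.0153 F [ 0.1  0.3 -2. ]
turn [-0.0046 -0.0018 -0.0002] shift [-0.2  0.3  9. ] rows 0.2
t: 16.85
tool_pos: [0.4893, -0.247, 0.2555]
tool_rot: [-2.552, -1.825, 0.002]
contact_force: [-0.2, 0.2, -1.4]
opening: 0.0149
t 16.85 pos [ 0.4893 -0.247   0.2555] yawy -0.3291 q6 -0.27 open 0.0149 F [-0.2  0.2 -1.4]
turn [-0.0045 -0.0018 -0.0004] shift [-0.1  0.2  1.1] rows 0.0
```

```bash
python3 -m crank '[[0,0,0,0,0,2,1],[0,0,0,0,0,0,1]]'; python3 -m crank '[[0,0,0,0,0,2,1],[0,0,0,0,0,0,1]]'; python3 go.py .4894 -.2472 .2544 -.3288
```

```text
t: 17.02
tool_pos: [0.4893, -0.247, 0.2533]
tool_rot: [-2.552, -1.825, 0.002]
contact_force: [-0.5, -0.8, -1.1]
opening: 0.0151
t: 17.18
tool_pos: [0.4899, -0.2471, 0.253]
tool_rot: [-2.552, -1.826, 0.001]
contact_force: [-1.6, -0.7, -2.0]
opening: 0.0153
t 17.18 pos [ 0.4899 -0.2471  0.253 ] yawy -0.3288 q6 -0.27 open 0.0153 F [-1.6 -0.7 -2. ]
turn [-0.0033 -0.0019  0.    ] shift [-0.2 -0.5 -1.4] rows 0.0
```

```bash
python3 -m crank '[[0,0,0,0,-0.5,3,1],[0,0,0,0,0,1,1]]'; python3 go.py .4894 -.2472 .2544 -.3288;python3 -m crank '[[0,0,0,0,0,3,1],[0,0,0,0,0,0,1]]'; python3 go.py .4894 -.2472 .2544 -.3288; python3 m3.py h7; python3 m4.py
```

```text
t: 17.35
tool_pos: [0.4901, -0.2471, 0.2527]
tool_rot: [-2.55, -1.827, 0.001]
contact_force: [-3.0, 0.5, -2.0]
opening: 0.0153
t 17.35 pos [ 0.4901 -0.2471  0.2527] yawy -0.3275 q6 -0.28 open 0.0153 F [-3.   0.5 -2. ]
turn [-0.0036 -0.0021  0.0013] shift [-0.3 -0.7 -1.7] rows 0.0
t: 17.52
tool_pos: [0.4904, -0.2471, 0.2532]
tool_rot: [-2.548, -1.828, 0.003]
contact_force: [-1.4, -0.4, -3.3]
opening: 0.015
t 17.52 pos [ 0.4904 -0.2471  0.2532] yawy -0.3263 q6 -0.28 open 0.015 F [-1.4 -0.4 -3.3]
turn [-0.0057 -0.0016  0.0025] shift [-0.4 -1.  -1.1] rows 0.0
[(array([ 0.4875, -0.2499,  0.0599]), 0.9)]
[]
```

View pics/ov5.png

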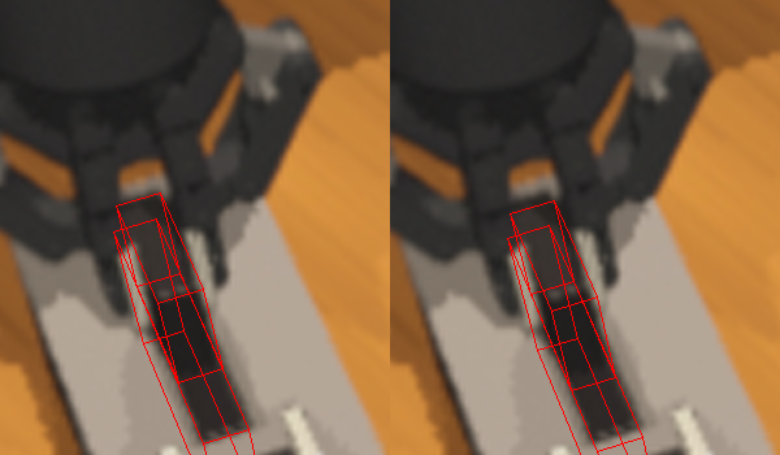

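The tool has stopped 1.4 mm below the computed seated height, the shoulder is level with the dock top, and the network puts the drive centre at z 0.060 (0.059 seated). Releasing and backing off.

```bash
python3 -m crank '[[0,0,0,0,0,0,0.4],[0,0,0,0,0,0,0],[0,0,0,0,0,0,0],[0,0,0,0,0,-5,0],[0,0,0,0,0,-20,0],[0,0,0,0,0,-35,0],[0,0,0,0,0,-35,0],[0,0,0,0,0,-10,0]]'; python3 go.py .5315 -.1236 .34 -.3288; python3 m3.py h8;  python3 - <<'E'
from h import *
p=eyes.get_image("scene")
for q in("lock_grip","drive_center","slab_tall_center","slab_low_center","microphone","mug"): print(q,[(np.round(d["centre"],4),d["confidence"]) for d in spotter.mark_of(q,p)][:2])
E
```

```text
t: 18.43
tool_pos: [0.49, -0.2473, 0.3557]
tool_rot: [-2.545, -1.822, 0.004]
contact_force: [0.0, -0.1, 1.0]
opening: 0.0425
t 18.43 pos [ 0.49   -0.2473  0.3557] yawy -0.3283 q6 -0.28 open 0.0425 F [ 0.  -0.1  1. ]
turn [-0.0106 -0.0046  0.0005] shift [130.4  -0.4  16.3] rows 3.2
[(array([ 0.4893, -0.2475,  0.0616]), 0.89)]
[(array([ 0.4874, -0.2492,  0.0631]), 0.47)]
lock_grip [(array([ 0.5284, -0.1226,  0.1171]), 0.73), (array([0.3073, 0.2841, 0.1155]), 0.7)]
drive_center [(array([ 0.4901, -0.2489,  0.0593]), 0.69)]
slab_tall_center [(array([0.5061, 0.1823, 0.0588]), 0.58)]
slab_low_center [(array([0.5042, 0.1362, 0.0466]), 0.9)]
microphone [(array([ 6.822e-01,  5.500e-03, -6.000e-04]), 0.71), (array([ 4.413e-01,  6.700e-03, -4.000e-04]), 0.28)]
mug [(array([ 0.4435,  0.0107, -0.0007]), 0.62), (array([ 0.5269, -0.1236,  0.1176]), 0.3)]
```

View pics/h8_1.png

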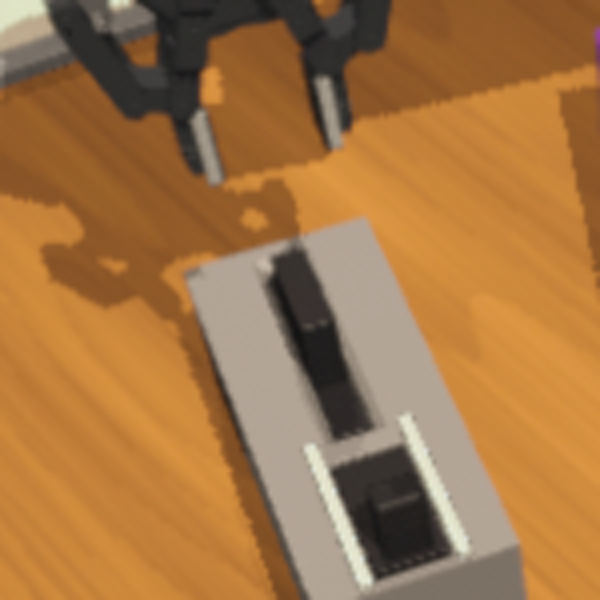

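View pics/h8_0.png

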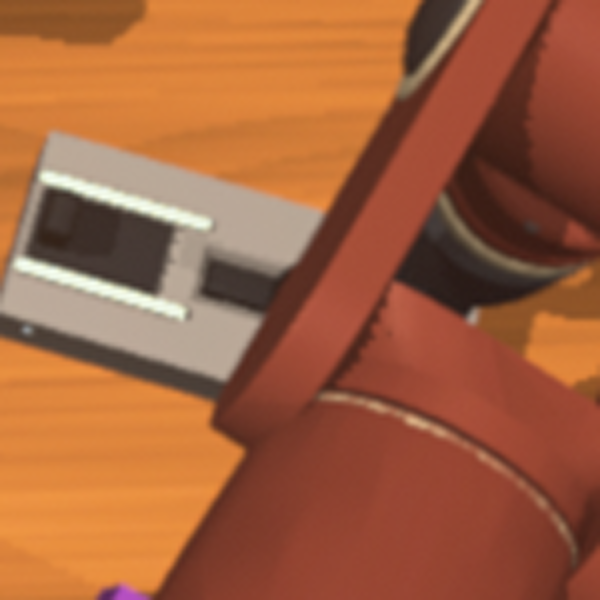

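The drive sits in the slot with its shoulder at the rim (px (345,400)), and the lock is still open. Now I'll grasp the lock grip.

```bash
python3 -m crank '[[-0.008,-0.004,0,30,0,0,-0.3],[0,0,0,35,0,0,-0.3],[0,0,0,35,0,3,-0.3],[0,0,0,20,0,3,-0.3],[0,0,0,0,0,0,-0.3]]'; python3 go.py .5315 -.1236 .30 -.3288
```

```text
t: 19.4
tool_pos: [0.5284, -0.1306, 0.341]
tool_rot: [-2.549, -1.813, 0.009]
contact_force: [-0.2, -0.2, -0.2]
opening: 0.0556
t 19.4 pos [ 0.5284 -0.1306  0.341 ] yawy -0.3343 q6 -0.05 open 0.0556 F [-0.2 -0.2 -0.2]
turn [-0.0141 -0.0034 -0.0055] shift [ 7.5  1.2 41. ] rows 1.0
```

```bash
python3 -m crank '[[-0.01,-0.003,-0.005,7,1,20,-0.3],[0,0,0,0,0,20,-0.3],[0,0,0,0,0,0,-0.3]]'; python3 go.py .5315 -.1236 .262 -.3288; python3 -m crank '[[0,0,0,0,0,18,-0.3],[0,0,0,0,0,14,-0.3],[0,0,0,0,0,0,-0.3]]'; python3 go.py .5315 -.1236 .262 -.3288
```

```text
t: 19.65
tool_pos: [0.5321, -0.1233, 0.301]
tool_rot: [-2.552, -1.832, 0.002]
contact_force: [-1.4, -0.7, -0.5]
opening: 0.0552
t 19.65 pos [ 0.5321 -0.1233  0.301 ] yawy -0.3256 q6 -0.04 open 0.0552 F [-1.4 -0.7 -0.5]
turn [-0.0008  0.001   0.0032] shift [-0.4 -0.5 39. ] rows 0.9
t: 19.9
tool_pos: [0.5322, -0.1251, 0.2694]
tool_rot: [2.552, 1.83, -0.003]
contact_force: [-0.2, -0.0, -0.4]
opening: 0.0555
t 19.9 pos [ 0.5322 -0.1251  0.2694] yawy -0.3266 q6 -0.04 open 0.0555 F [-0.2 -0.  -0.4]
turn [-0.0003  0.0019  0.0022] shift [ 1.2 -1.2  7.4] rows 0.2
```

```bash
python3 -m crank '[[0,0,0,0,-1,8,0],[0,0,0,0,0,0,1],[0,0,0,0,0,0,1],[0,0,0,0,0,0,1],[0,0,0,0,0,0,1],[0,0,0,0,0,0,1]]' 40; python3 go.py .5315 -.1236 .262 -.3288; python3 -m crank '[[0,0,0,-10,0,0,1],[0,0,0,-12,0,0,1],[0,0,0,-12,0,0,1]]';python3 go.py .517 -.1662 .262 -.3288
```

```text
t: 20.4
tool_pos: [0.5302, -0.1261, 0.2633]
tool_rot: [-2.552, -1.825, 0.007]
contact_force: [-0.0, 0.0, -4.5]
opening: 0.0211
t 20.4 pos [ 0.5302 -0.1261  0.2633] yawy -0.329 q6 -0.04 open 0.0211 F [-0.   0.  -4.5]
turn [-0.0058  0.001  -0.0001] shift [2.8 0.5 1.3] rows 0.1
t: 20.65
tool_pos: [0.5191, -0.158, 0.2633]
tool_rot: [-2.548, -1.829, 0.002]
contact_force: [2.0, 2.8, -4.7]
opening: 0.0211
t 20.65 pos [ 0.5191 -0.158   0.2633] yawy -0.3258 q6 -0.11 open 0.0211 F [ 2.   2.8 -4.7]
turn [-0.0051 -0.0021  0.003 ] shift [-8.4  0.6  1.2] rows 0.2
```

```bash
python3 -m crank '[[0,0,0,-8,0,0,1],[0,0,0,-5,0,0,1]]';python3 go.py .517 -.1662 .262 -.3288; python3 -m crank '[[0,0,0,-5,0,0,1],[0,0,0,-5,0,0,1]]';python3 go.py .517 -.1662 .262 -.3288
```

```text
t: 20.82
tool_pos: [0.5145, -0.1713, 0.2632]
tool_rot: [-2.547, -1.821, -0.01]
contact_force: [11.1, 26.7, -2.3]
opening: 0.0214
t 20.82 pos [ 0.5145 -0.1713  0.2632] yawy -0.3295 q6 -0.14 open 0.0214 F [11.1 26.7 -2.3]
turn [-0.005  -0.0118 -0.0008] shift [5.6 0.7 1.3] rows 0.1
t: 20.98
tool_pos: [0.5127, -0.1761, 0.263]
tool_rot: [-2.537, -1.806, -0.048]
contact_force: [8.6, 21.6, -0.8]
opening: 0.0211
t 20.98 pos [ 0.5127 -0.1761  0.263 ] yawy -0.3335 q6 -0.16 open 0.0211 F [ 8.6 21.6 -0.8]
turn [-0.0046 -0.0411 -0.0048] shift [10.7  0.8  1.4] rows 0.3
```

```bash
python3 -m crank '[[0,0,0,0,0,0,0.3],[0,0,0,0,0,0,-0.3],[0,0,0,0,0,0,-0.3],[0,-0.03,0,0,0,-5,-0.3],[0,0,0,0,0,-30,-0.3],[0,0,0,0,0,-40,-0.3],[0,0,0,0,0,-40,-0.3],[0,0,0,0,0,-40,-0.3]]'; python3 -m crank '[[0,0,0,40,-20,-20,-0.3],[0,0,0,40,-20,-20,-0.3],[0,0,0,40,-20,0,-0.3],[0,0,0,40,-20,0,-0.3],[0,0,0,40,-20,0,-0.3],[0,0,0,0,0,0,-0.3],[0,0,0,0,0,0,-0.3]]'; cat > m5.py <<'E'
from h import *
P=[eyes.get_image(n) for n in("scene","top")]
v=[.5015,-.2116,1.242]; ims=[]
B=[box(.048-.007,.048+.007,-.011,.011,.078,.1145),box(-.038-.025,-.038+.025,-.008,.008,.072,.109)]
for p,c in zip(P,([218,198],[435,217])):
    for q in("lock_grip","drive_center","slab_tall_center","slab_low_center","microphone","mug"): print(q,[(np.round(d["centre"],4),d["confidence"]) for d in spotter.mark_of(q,p)][:2])
    o=np.array(c)-60; S=6
    im=cv2.resize(p["image"][o[1]:o[1]+120,o[0]:o[0]+120,::-1],None,fx=S,fy=S,interpolation=cv2.INTER_CUBIC)
    for b in B:
        q=((proj(p,place(b,v))-o+.5)*S).astype(int)
        for i in range(8):
            for j in(i^1,i^2,i^4):
                if j>i: cv2.line(im,tuple(map(int,q[i])),tuple(map(int,q[j])),(0,255,0),1)
    ims.append(im[150:600,150:550])
cv2.imwrite("pics/fin.png",np.hstack(ims)); cv2.imwrite("pics/finscene.png",P[0]["image"][:,:,::-1])
E
python3 m5.py
```

```text
t: 21.65
tool_pos: [0.5098, -0.1827, 0.416]
tool_rot: [-2.546, -1.804, 0.017]
contact_force: [-0.7, -0.1, -0.3]
opening: 0.0556
t: 22.23
tool_pos: [0.4851, 0.0184, 0.4738]
tool_rot: [2.563, 1.791, 0.009]
contact_force: [0.2, 0.5, -1.0]
opening: 0.0554
lock_grip [(array([ 0.517 , -0.1678,  0.1129]), 0.96), (array([0.3079, 0.2804, 0.1157]), 0.74)]
drive_center [(array([ 0.4901, -0.2477,  0.0612]), 0.63)]
slab_tall_center [(array([0.5035, 0.1829, 0.0601]), 0.82), (array([ 0.4388,  0.0088, -0.0009]), 0.51)]
slab_low_center [(array([0.5006, 0.1314, 0.0489]), 0.81)]
microphone [(array([ 6.797e-01,  6.500e-03, -2.000e-04]), 0.79)]
mug [(array([4.432e-01, 9.600e-03, 1.000e-04]), 0.57), (array([0.504 , 0.1837, 0.0578]), 0.5)]
lock_grip [(array([0.3025, 0.2751, 0.1148]), 0.96), (array([ 0.2953, -0.1736,  0.1166]), 0.93)]
drive_center [(array([ 0.4877, -0.2471,  0.0604]), 0.62)]
slab_tall_center []
slab_low_center [(array([0.499 , 0.1339, 0.0457]), 0.6)]
microphone [(array([ 0.5046, -0.2081, -0.0023]), 0.62)]
mug [(array([0.4401, 0.0072, 0.0016]), 0.59), (array([ 0.4996, -0.2096, -0.0046]), 0.48)]
```

View pics/fin.png

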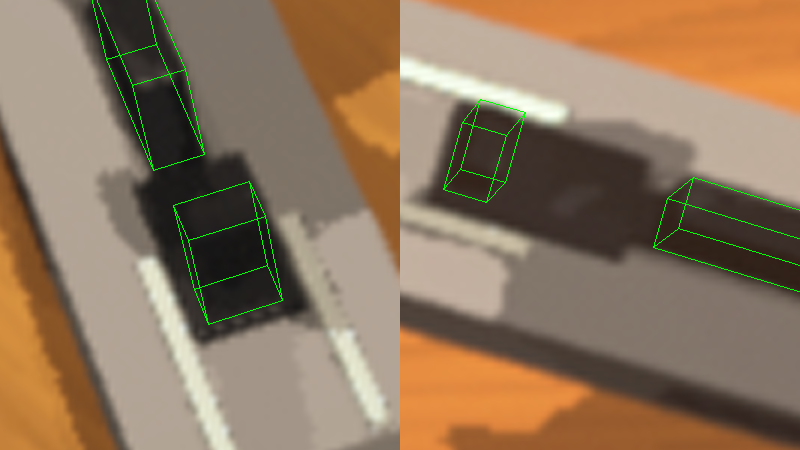

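View pics/finscene.png

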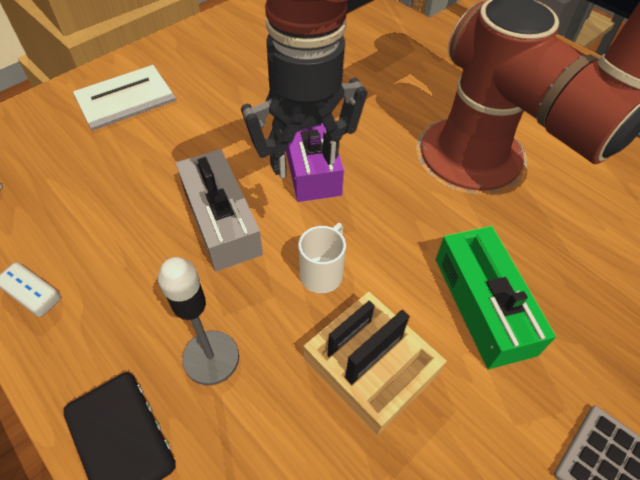

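The grip model drawn at fully shut lies on the grip in both views. The drive is under the tongue, and the mug, microphone and other slabs have not moved. Handing in.

```bash
python3 -c "
from station import ctrl
o=ctrl.get_obs(); print(o['t'],abs(o['dq']).max(),o['contact_force']); print(ctrl.finish_job())"
```

```text
22.9333 0.0036099116543978744 [0.04630442 0.45362016 0.73832547]
the job is handed in; nothing more can be done
None
```

I handed the job in at about 23 s with the stepped drive in the grey dock and the lock shut over its shoulder. No verdict was reported. I slid the lock open to its stop, took the drive from the stand, lowered it under grip to the slot bottom, released it, and slid the lock shut.

**Lock:** the slide met a firm stop at about 30 N in each direction. The grip measured within about 2 mm of fully open before the drive went in, and within about 2 mm of fully shut at the end.

**Drive:** its measured centre is within about 2 mm of the slot centre, at z 0.060–0.061 against 0.059 when seated, inside the network's 4 mm error. The tool also stopped 1.4 mm below the height I had computed for seating, so I take it as resting on the bottom.

**Other things:** the other two drives and the mug read within 4 mm of where they started, and the microphone within about 7 mm. The gripper was clear of everything.

**Checks that disagreed:**
- **Wrist force:** it stayed at about −2 N in z when the drive seated, so that sensor did not confirm contact with the bottom.
- **Top camera, end check:** for the lock grip it reported only the green and purple look-alikes, and its microphone reading was false (it lay on the dock). The final readings for both come from the scene camera alone.
- **Tool tilt:** the tool tilted by up to 0.12 rad while turning during the carry. I corrected that before inserting the drive.

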